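Slide the standing battery pack home into the empty charging bay

TASK

Put the robot battery pack that stands in front of the empty charging bay on charge: with the gripper's fingers, push it low down on its black base so that it slides along the bench, upright, in between the guide rails and fully home, square against the two rubber stops with the spring contact pressed in. Slide it steadily, not with a shove; do not tip or lift it, and do not push or hold its orange upper case or its handle. Leave the pack that is already charging and everything else on the bench where they are.

Things in the scene. Friction and masses are not known exactly. Their poses are not given: they have to be found in the camera images.
- pack: the battery pack to push, standing upright, 1 to 1.7 kg, mass high up; 5 to 12 N slide it. Black base 70 mm deep (x) x 120 wide (y) x 55 high; orange case on it to 160 mm, handle to 194 mm. Origin: centre of its underside; x towards its back, the side that goes into the bay, y left, z up. Pushed above about 45 mm it may tip over; pushed at 15 to 40 mm it slides.
- pack_push (a point): middle of the front face of the pack's black base, 35 mm from the pack's origin on its -x side, 28 mm above the bench: push here, best with two fingers spread along the face so that the pack does not turn. A gripper pointing straight down would hit the tall case with its body first: lean it back some 30 to 40 degrees so that the fingertips lead.
- pack_top: the orange upper case and the handle of that pack (from 55 mm up), rigid part of it; same origin and axes as pack. Not to be pushed or held.
- bay: the empty charging bay (red lamp), fixed. Origin on the bench, midway across, on the plane of its two rubber stops; x into the bay (away from the robot), y left, z up. Home, the pack's origin is at x = -35 mm, y = 0 here, same heading. Stops at y = +-47 mm, 4 to 60 mm high; blue charger behind them, 124 mm wide, 100 high, x = 6 to 86 mm.
- bay_mouth (a point): on the bench, on the bay's centre line, at the mouth of the guide rails: 64 mm from the bay's origin on its -x side. Two slippery lined aluminium rails, 40 mm high, flare from 160 mm apart here to 128 mm apart 30 mm further in (4 mm clearance each side of the pack), then run straight to the charger. When home the pack's front stands 6 mm proud of this mouth.
- bay_contact (a joint): spring contact shoe of the empty bay, between the stops, 19 to 53 mm high: 0 = out (its face 8 mm in front of the stops), 0.008 = pressed flush with the stops (pack home). It pushes back with 1 N at first, 2.6 N when flush; the pack's friction holds it there.
- docked_pack: the same kind of pack, already home in the other bay; origin at the centre of its underside. Leave it alone.
- busy_bay: the other charging bay (green lamp), same build and axes as bay, taken by docked_pack; fixed.
- wheel: robot wheel lying flat in front of the other bay, 65 mm across, 27 mm high, origin at the centre of its underside; leave it alone
- screwdriver: red-handled screwdriver lying to the left, 200 mm long; leave it alone
- gearmotor: yellow gear motor lying to the right, 70 x 23 x 23 mm; leave it alone
- filament: spool of green filament lying flat on the left, 200 mm across, 62 mm high; leave it alone
- solder: blue reel of solder standing on its flange on the right, 60 mm across, 40 mm high; leave it alone
- glasses: yellow safety glasses at the left, 150 mm wide, 55 mm high; leave them alone
Things that resemble listed ones, but are neither listed nor needed, are in the scene too. What is shaped like the bay but white is not meant.

How it is judged:
At the end, for the whole second after the job is handed in: Pack upright (0.03 rad) and still on the bench in the empty bay: back within 4 mm of the stops, square within 0.05 rad, within 8 mm of the centre line, spring contact pressed at least 4.5 of 8 mm; the charging pack moved under 12 mm, other things under 30 mm (x of pack in the frame of bay between -0.039 and -0.03 m and y of pack in the frame of bay between -0.008 and 0.008 m and angle between the x axis of pack and the x axis of bay, either way round below 0.05 rad and value of joint bay_contact above 0.0045 m and angle between pack's own z axis and vertical below 0.03 rad and height (world z) of pack below 0.005 m and linear speed of pack below 0.01 m/s and distance of docked_pack from where it was at the start of the episode below 0.012 m and distance of each of wheel, screwdriver, gearmotor, filament, solder, glasses from where it was at the start of the episode below 0.03 m); the robot touches nothing.
It fails at once if the pack is tipped by more than 0.12 rad (7 degrees) (angle between pack's own z axis and vertical above 0.12 rad).
It fails at once if the pack is lifted off the bench (10 mm) (height (world z) of pack above 0.01 m).
It fails at once if the robot pushes or holds the pack's orange upper case or handle (more than 4 N) (contact force between any of the fingers, the arm and pack_top above 4 N).
It fails at once if the pack is shoved faster than 0.4 m/s (linear speed of pack above 0.4 m/s).
It fails at once if the charging pack is moved by more than 12 mm, or another thing on the bench by more than 30 mm (distance of docked_pack from where it was at the start of the episode above 0.012 m or distance of any of wheel, screwdriver, gearmotor, filament, solder, glasses from where it was at the start of the episode above 0.03 m).
It also fails if it takes over 48 s, if anything falls off the work surface, if the arm or the gripper's body presses on something with over 40 N, if the wrist force passes 120 N, or if a joint passes its speed limit or range.

ROBOT

A 6-joint arm with a two-finger parallel gripper is mounted at the origin on the work surface. World frame = base frame: x ahead of the robot, y to its left, z up, the work surface at z = 0. Lengths are in m, angles in rad, forces in N, time in s.
With the tool pointing down it reaches from about 0.35 to 0.975 m from the base axis. Payload 4.9 kg.
Tool frame: the origin (TCP) lies midway between the tips of the shut fingers; the grasp point (between the pads) lies 19 mm behind it; z points along the fingers, y is the line along which they close (so a half turn about z gives the same grasp; the last joint's range is limited). The gripper opens to 85 mm and grips with 20 to 120 N. Pads are 22 mm wide; open, the fingers measure 114 mm over their backs; the gripper's body (76 mm by 85 mm) begins 54 mm behind the grasp point. The pads swing forward as they close: fully open they stand 13 mm farther back than shut.
Start: joints at [1.016, 0.053, 1.613, -0, 1.476, -0.119], TCP at [0.264, 0.567, 0.231] pointing down, gripper open.
Joint ranges: [-3.01, 3.01], [-1.01, 2.22], [0.06, 2.58], [-1.02, 4.17], [0.09, 2.62], [-3.14, 3.14]. Speed limits (rad/s): [2.57, 2.57, 3.14, 3.14, 3.14, 3.14].

INTERFACE

Orientations are given as a unit quaternion [w, x, y, z].
In Python, from plant import * gives the robot as it stands.
- The arm moves only by the tool jog_arm, never from a script. Its argument "targets" is a list of rows, each a list of 3 entries, a list of its own where there are three numbers: the shift along the tool's x, y, z in units of 25 mm (1.0 is 25 mm), then the turn, a rotation vector about the tool's x, y, z in units of 8 degrees (1.0 is 8 degrees), then the opening in per cent of the stroke, from 0 (shut) to 100 (fully open). A call has 1 to 8 rows; each row is the pose to reach, as a shift and turn from the pose commanded when the call began, along the tool's axes at that moment; what a row does not reach only later rows make up. A row lasts 1/8 s, in which the tool goes at most 62.5 mm and 10.7 degrees, less where a joint would pass 70% of its speed; a pose out of reach is approached as far as the arm can. A call with a gripper value outside its range is refused whole. The fingers move at their own pace and stop on an object; the grip force is fixed at half the most. Time passes only in rows, so rows that repeat a pose let the fingers close. It gives the time, the measured TCP pose, the force, the opening and the grip force at its end, in the units of the state.
- state(): the state, without advancing time (a new reading comes with each control period).
- grab_frame(name): name is "scene" or "top" or "wrist"; returns (picture, depth): 400x640x3 uint8, red, green, blue; 400x640 float32, m along the optical axis (not along the pixel's ray), 0 where there is no reading.
- camera_params(name): a dict with "fovy" (degrees; the focal length in pixels is half the picture's height over the tangent of half this angle, whatever the lens; pixels are square), "cx", "cy" (the principal point, pixels), "rvec" (rotation vector, rad) and "tvec" (3), from world to camera coordinates, as OpenCV has them; the wrist camera has in their place "hand_eye" (4x4, takes a point from camera to tool coordinates, whose origin is the TCP and whose axes are the flange's). Camera axes: x right, y down, z forward; pixel columns grow to the right and rows downward; lengths in m; the calibration is good to about 2 mm. A picture is of the moment at which its call begins: read the wrist's pose just before it. camera_params takes no time and is no camera call.
- job_done(): hands the job in; it is judged then, once.
The state is a dict: "time": time; "joint_pos": joint angles; "joint_vel": joint speeds; "joint_efforts": joint torques, N m; "tool_pos": TCP position; "tool_rot": TCP orientation; "contact_force": force on the tool from outside, world axes, zero at the start; "ft_torque": the same for the moment, N m; "gripper_width": opening from 0.0 (shut) to 1.0 (fully open); "grasp_force": force on a finger pad.
Only numpy, scipy, OpenCV 4.12 (cv2) and the standard library are available. Lean on these libraries where they do the work, as an engineer would, in place of code of your own. Each camera call takes 0.05 s, during which the arm holds its last target. There are 200 camera calls.

## Working session

There is one attempt and no reset: what is moved stays moved. The work goes in short steps, Python scripts to look and compute and a tool call to move; the robot and the scene stay as the last step left them, time stands still between calls to the robot, and variables do not carry over. Pictures are saved under pics/ and viewed, at most 10 in all, crops included, and the job is handed in when it is done.

Besides the shell and the picture viewer there is one more tool, called after "Request:" in YAML: its name, and indented under it one key for each argument. jog_arm: Moves the arm, as the interface text tells. Its arguments: {"type":"object","properties":{"targets":{"type":"array"}},"required":["targets"]}

```bash
mkdir -p pics
cat > h.py <<'E'
from plant import *
import numpy as np, cv2
from scipy.spatial.transform import Rotation as R
def look(n,save=None):
    s=state(); im,d=grab_frame(n); p=camera_params(n)
    if save: cv2.imwrite('pics/'+save,im[:,:,::-1])
    f=200/np.tan(np.radians(p['fovy'])/2)
    v,u=np.mgrid[:400,:640]
    P=np.stack([(u-p['cx'])/f*d,(v-p['cy'])/f*d,d],-1)
    if 'rvec' in p:
        M=cv2.Rodrigues(np.array(p['rvec'],float))[0]; W=(P-np.array(p['tvec']).ravel())@M
    else:
        H=np.array(p['hand_eye']); q=s['tool_rot']
        T=R.from_quat([q[1],q[2],q[3],q[0]]).as_matrix()
        W=(P@H[:3,:3].T+H[:3,3])@T.T+s['tool_pos']
    W[d==0]=np.nan
    return im,W
E
python3 - <<'E'
from h import *
print(state()['tool_rot'],camera_params('top'))
im,W=look('top','top1.png');np.savez('top1',im=im,W=W)
im,W=look('scene','sc1.png');np.savez('sc1',im=im,W=W)
E
```

```text
[-3.55855604e-04  2.16206472e-01  9.76347113e-01 -9.74701211e-04] {'fovy': 47.96907023680215, 'cx': 317.2698929166229, 'cy': 200.35390795370648, 'rvec': array([ 2.14347554, -2.16009372,  0.14873436]), 'tvec': array([0.06213763, 0.56407325, 1.28527338])}
```

View pics/top1.png

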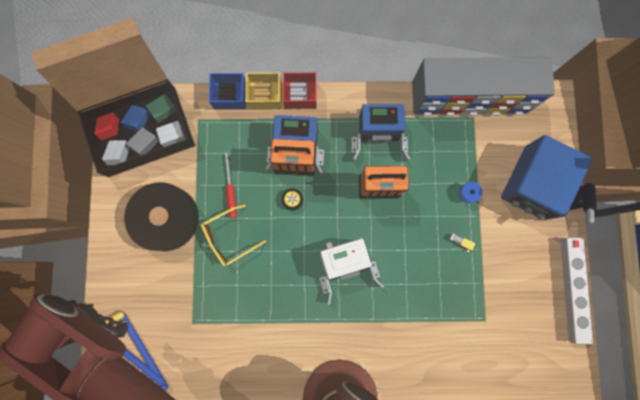

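View pics/sc1.png

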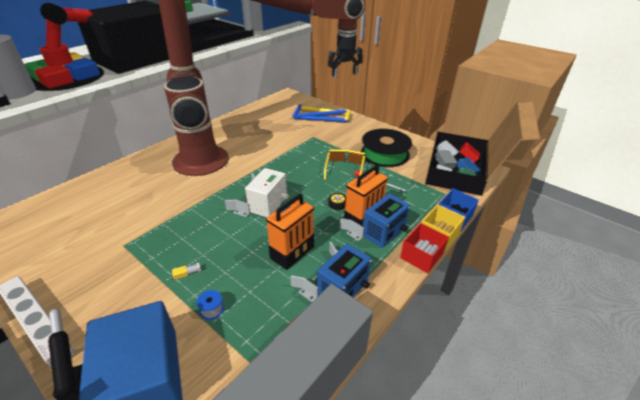

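The top view shows the empty bay at pixel (382,123), with the pack in front of it at (384,181). The docked pack is at (294,155) and the white decoy at (346,258). Next I'll measure them.

```bash
cat > m.py <<'E'
from h import *
def rect(W,m,name):
    p=W[m][:,:2].astype(np.float32); r=cv2.minAreaRect(p); b=cv2.boxPoints(r)
    print(name,len(p),'c',np.round(r[0],4),'size',np.round(r[1],4),'ang',round(r[2],2),'med z',np.round(np.median(W[m][:,2]),4),'max',np.round(W[m][:,2].max(),4))
def measure(im,W,u0=340,u1=420):
    hsv=cv2.cvtColor(im,cv2.COLOR_RGB2HSV);h,s,v=[hsv[...,i].astype(int) for i in range(3)]
    U=np.mgrid[:400,:640][1];V=np.mgrid[:400,:640][0]
    z=W[...,2];reg=(U>u0)&(U<u1)
    rect(W,reg&(V<215)&(V>145)&(z>.150)&(z<.170),'pack case top')
    rect(W,reg&(V<215)&(V>145)&(z>.180),'handle')
    rect(W,reg&(V<150)&(V>90)&(z>.093)&(z<.106),'charger top')
    rect(W,(U<355)&(U>u0)&reg&(V<165)&(V>100)&(z>.03)&(z<.05),'railL')
    rect(W,(U>404)&(U<416)&(V<165)&(V>100)&(z>.03)&(z<.05),'railR')
E
python3 - <<'E'
from m import *
d=np.load('top1.npz');im,W=d['im'],d['W'];measure(im,W)
z=W[...,2]
U=np.mgrid[:400,:640][1];V=np.mgrid[:400,:640][0]
rect(W,(U>310)&(U<390)&(V>230)&(V<310)&(z>.09)&(z<.11),'decoy')
rect(W,(U>310)&(U<390)&(V>230)&(V<310)&(z>.02)&(z<.11),'decoy all')
for n,b in dict(wheel=(280,304,188,211),busy=(265,330,100,180)).items():
    m=(U>b[0])&(U<b[1])&(V>b[2])&(V<b[3])&(z>.015);rect(W,m,n)
b=cv2.resize(im[90:220,330:440],None,fx=5,fy=4.5,interpolation=cv2.INTER_CUBIC);cv2.imwrite('pics/c1.png',b[:,:,::-1])
E
```

```text
pack case top 924 c [ 0.6086 -0.1274] size [0.0693 0.1188] ang 1.15 med z 0.1587 max 0.1661
handle 154 c [ 0.6072 -0.1281] size [0.0954 0.0111] ang 89.92 med z 0.192 max 0.1973
charger top 1138 c [ 0.7972 -0.135 ] size [0.1246 0.0809] ang 89.23 med z 0.0997 max 0.1059
railL 2 c [ 0.689  -0.0525] size [0.0013 0.    ] ang -150.07 med z 0.0413 max 0.0454
railR 27 c [ 0.7775 -0.2239] size [0.014  0.1803] ang 80.76 med z 0.0371 max 0.0435
decoy 1303 c [ 0.3942 -0.0191] size [0.0812 0.1239] ang 16.08 med z 0.1006 max 0.1098
decoy all 1570 c [ 0.3688 -0.0251] size [0.1674 0.1643] ang 16.83 med z 0.0999 max 0.1098
wheel 367 c [0.5711 0.133 ] size [0.0611 0.0599] ang 0.67 med z 0.0251 max 0.0326
busy 2939 c [0.7559 0.1296] size [0.2254 0.1639] ang 0.94 med z 0.1018 max 0.198
```

View pics/c1.png

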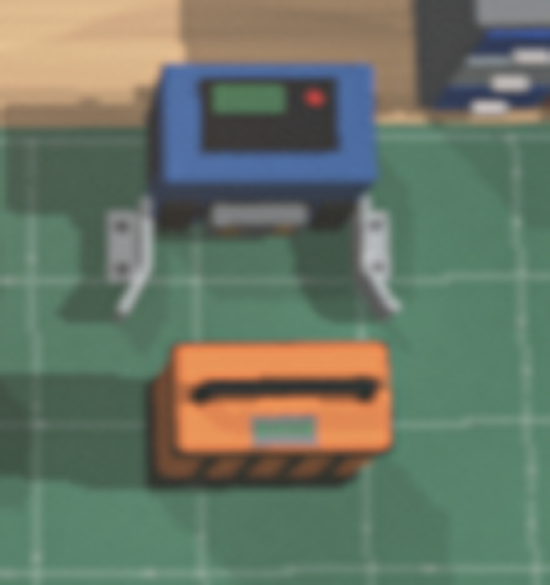

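The pack is about 108 mm short of home and roughly 5 mm left of the bay's centre line. Its heading error is about 2°. I'll write the target-to-jog conversion and move behind the pack with a 40° lean.

```bash
cat > j.py <<'E'
from h import *
def pose():
    s=state();q=s['tool_rot'];return s,np.array(s['tool_pos']),R.from_quat([q[1],q[2],q[3],q[0]])
def goal_rot(lean=40,yaw=-.8):
    return R.from_euler('z',yaw,degrees=True)*R.from_euler('y',-lean,degrees=True)*R.from_matrix(np.array([[-1,0,0],[0,1,0],[0,0,-1.]]))
def rows(p,lean=40,yaw=-.8):
    s,p0,r0=pose();print('t',round(s['time'],2),'pos',np.round(p0,4),'F',np.round(s['contact_force'],1),'w',s['gripper_width'])
    print('shift',np.round(r0.inv().apply(np.array(p)-p0)/.025,2),'turn',np.round(np.degrees((r0.inv()*goal_rot(lean,yaw)).as_rotvec())/8,2))
E
python3 - <<'E'
from j import *
rows([.50,-.13,.26]);print(camera_params('wrist')['hand_eye'])
E
```

```text
t 0.1 pos [0.2635 0.5661 0.2302] F [ 0.6 -0.5  0.7] w 1.0017015813256394
shift [-20.33 -21.25  -1.16] turn [-1.07 -4.93 -2.89]
[[ 2.66573134e-04 -9.60658284e-01 -2.77732950e-01  6.98603543e-02]
 [ 9.99999065e-01 -1.16448255e-04  1.36260342e-03 -1.92720814e-03]
 [-1.34133778e-03 -2.77733053e-01  9.60657354e-01 -1.42834476e-01]
 [ 0.00000000e+00  0.00000000e+00  0.00000000e+00  1.00000000e+00]]
```

Request:
jog_arm:
  targets:
    - [[-10,-10.6,-1.2],[-0.5,-2.3,-1.4],80]
    - [[-10,-10.6,-1.2],[-0.5,-2.3,-1.4],80]
    - [[-10,-10.6,-1.2],[-0.5,-2.3,-1.4],80]
    - [[-10,-10.6,-1.2],[-0.5,-2.3,-1.4],80]
    - [[-20.3,-21.3,-1.2],[-1,-4.6,-2.9],80]
    - [[-20.3,-21.3,-1.2],[-1,-4.6,-2.9],80]
    - [[-20.3,-21.3,-1.2],[-1,-4.6,-2.9],80]
    - [[-20.3,-21.3,-1.2],[-1,-4.6,-2.9],80]

```text
time: 1.1
tool_pos: [0.4217, 0.0948, 0.2557]
tool_rot: [0.321, 0.007, 0.947, -0.001]
contact_force: [0.2, 0.9, 0.5]
gripper_width: 0.799
grasp_force: 0.0
```

```bash
python3 -c "
from j import *
rows([.54,-.13,.2],37)"
```

```text
t 1.1 pos [0.4217 0.0948 0.2557] F [0.2 0.9 0.5] w 0.7992453987666476
shift [-2.51 -8.94  4.7 ] turn [ 0.02  0.06 -0.  ]
```

Request:
jog_arm:
  targets:
    - [[-2.5,-8.9,4.7],[0,0,0],80]
    - [[-2.5,-8.9,4.7],[0,0,0],80]
    - [[-2.5,-8.9,4.7],[0,0,0],80]
    - [[-2.5,-8.9,4.7],[0,0,0],80]
    - [[-2.5,-8.9,4.7],[0,0,0],80]
    - [[-2.5,-8.9,4.7],[0,0,0],80]

```text
time: 1.85
tool_pos: [0.5394, -0.1283, 0.1995]
tool_rot: [0.319, 0.008, 0.948, -0.001]
contact_force: [0.1, -0.3, 0.6]
gripper_width: 0.8
grasp_force: 0.0
```

```bash
python3 -c "
from j import *
rows([.552,-.13,.04],37);rows([.552,-.13,.01],37)"
```

```text
t 1.85 pos [ 0.5394 -0.1283  0.1995] F [ 0.1 -0.3  0.6] w 0.8002185862795421
shift [ 3.46 -0.08  5.38] turn [ 0.01  0.03 -0.03]
t 1.85 pos [ 0.5394 -0.1283  0.1995] F [ 0.1 -0.3  0.6] w 0.8002185862795421
shift [ 4.18 -0.09  6.34] turn [ 0.01  0.03 -0.03]
```

Request:
jog_arm:
  targets:
    - [[2,-0.1,2.5],[0,0,0],80]
    - [[3.5,-0.1,5.4],[0,0,0],80]
    - [[3.5,-0.1,5.4],[0,0,0],80]
    - [[3.8,-0.1,5.8],[0,0,0],80]
    - [[4.2,-0.1,6.3],[0,0,0],80]
    - [[4.2,-0.1,6.3],[0,0,0],80]

```text
time: 2.6
tool_pos: [0.5521, -0.1295, 0.0125]
tool_rot: [0.321, 0.007, 0.947, -0.001]
contact_force: [-0.2, 0.2, 0.7]
gripper_width: 0.796
grasp_force: 0.0
```

Run:
```python
from m import *
from j import *
rows([.552+.01,-.13,.01],37)
im,W=look('scene')
cv2.imwrite('pics/s2.png',cv2.resize(im[130:330,180:400],None,fx=3,fy=3)[:,:,::-1])
im,W=look('top');measure(im,W)
```

```text
t 2.6 pos [ 0.5521 -0.1295  0.0125] F [-0.2  0.2  0.7] w 0.7964672033189427
shift [-0.25 -0.02  0.32] turn [ 0.02  0.05 -0.01]
pack case top 927 c [ 0.6077 -0.1283] size [0.1192 0.069 ] ang 89.62 med z 0.1587 max 0.1677
handle 152 c [ 0.6072 -0.1271] size [0.0962 0.0107] ang 89.51 med z 0.1916 max 0.1963
charger top 1124 c [ 0.8032 -0.1599] size [0.102  0.1889] ang 12.48 med z 0.0995 max 0.106
railL 2 c [ 0.6897 -0.0528] size [0.0023 0.    ] ang -174.35 med z 0.0386 max 0.0402
railR 28 c [ 0.7782 -0.2242] size [0.0142 0.1815] ang 80.42 med z 0.0375 max 0.0424
```

View pics/s2.png

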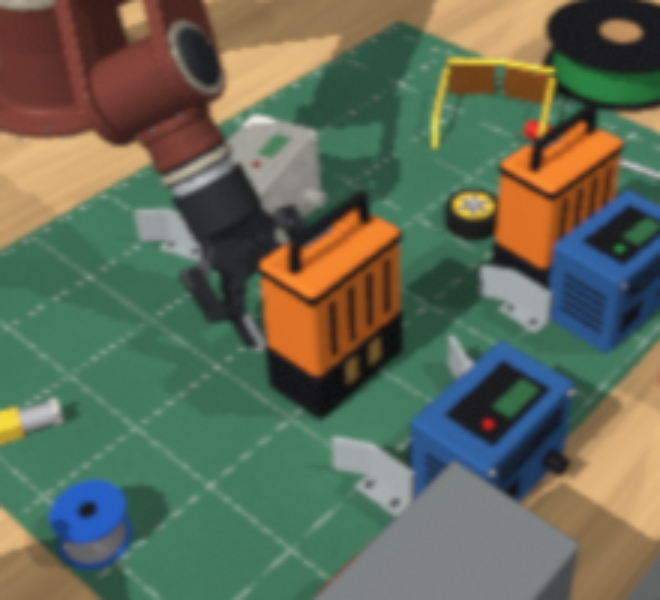

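The fingers are down behind the black base, clear of everything. Now a slow approach and first push.

Request:
jog_arm:
  targets:
    - [[-0.16,0,0.12],[0,0,0],80]
    - [[-0.32,0,0.24],[0,0,0],80]
    - [[-0.48,-0.01,0.36],[0,0,0],80]
    - [[-0.64,-0.02,0.48],[0,0,0],80]
    - [[-0.8,-0.03,0.6],[0,0,0],80]
    - [[-0.96,-0.04,0.72],[0,0,0],80]
    - [[-1.12,-0.05,0.84],[0,0,0],80]
    - [[-1.28,-0.07,0.96],[0,0,0],80]

```text
time: 3.7
tool_pos: [0.5908, -0.132, 0.0109]
tool_rot: [0.319, 0.007, 0.948, -0.0]
contact_force: [-13.6, 1.4, 8.7]
gripper_width: 0.802
grasp_force: 6.5
```

Run:
```python
from m import *
from j import *
rows([.632,-.134,.012],37)
im,W=look('top');measure(im,W)
```

```text
t 3.7 pos [ 0.5908 -0.132   0.0109] F [-13.6   1.4   8.7] w 0.8015715350398808
shift [-1.34 -0.06  0.96] turn [ 0.03  0.02 -0.01]
pack case top 1037 c [ 0.5852 -0.129 ] size [0.1193 0.1528] ang 89.58 med z 0.1587 max 0.1699
handle 151 c [ 0.6258 -0.1287] size [0.0949 0.011 ] ang 89.43 med z 0.1918 max 0.1977
charger top 1132 c [ 0.8033 -0.1604] size [0.1023 0.1878] ang 12.4 med z 0.0996 max 0.1059
railL 2 c [ 0.6893 -0.0526] size [0.0024 0.    ] ang -175.87 med z 0.0402 max 0.0415
railR 28 c [ 0.778  -0.2239] size [0.0141 0.1812] ang 80.78 med z 0.0371 max 0.0443
```

Request:
jog_arm:
  targets:
    - [[-0.16,0,0.12],[0,0,0],80]
    - [[-0.32,0,0.24],[0,0,0],80]
    - [[-0.49,-0.01,0.36],[0,0,0],80]
    - [[-0.66,-0.02,0.48],[0,0,0],80]
    - [[-0.83,-0.03,0.6],[0,0,0],80]
    - [[-1,-0.04,0.72],[0,0,0],80]
    - [[-1.17,-0.05,0.84],[0,0,0],80]
    - [[-1.33,-0.06,0.96],[0,0,0],80]

```text
time: 4.75
tool_pos: [0.6309, -0.1338, 0.0107]
tool_rot: [0.318, 0.007, 0.948, 0.0]
contact_force: [-10.6, 1.2, 4.1]
gripper_width: 0.799
grasp_force: 5.0
```

Run:
```python
from m import *
from j import *
rows([.66,-.135,.012],37)
im,W=look('top');measure(im,W)
cv2.imwrite('pics/c3.png',cv2.resize(im[90:210,330:440],None,fx=5,fy=5)[:,:,::-1])
```

```text
t 4.75 pos [ 0.6309 -0.1338  0.0107] F [-10.6   1.2   4.1] w 0.7985458015458933
shift [-0.96 -0.03  0.66] turn [ 0.03  0.01 -0.01]
pack case top 1009 c [ 0.6145 -0.1307] size [0.1189 0.1653] ang 89.28 med z 0.159 max 0.1698
handle 525 c [ 0.5843 -0.1285] size [0.0934 0.1774] ang 87.91 med z 0.2174 max 0.2944
charger top 1125 c [ 0.8035 -0.1591] size [0.0991 0.1849] ang 10.86 med z 0.0999 max 0.106
railL 2 c [ 0.6897 -0.0528] size [0.0011 0.    ] ang -130.38 med z 0.0385 max 0.0436
railR 10 c [ 0.7789 -0.2308] size [0.0027 0.1816] ang 81.61 med z 0.0331 max 0.0418
```

View pics/c3.png

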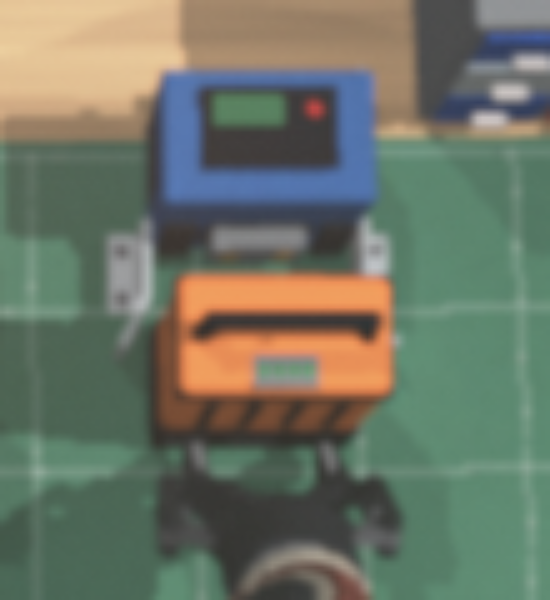

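The pack is entering the rails, square and about 2.5 mm off centre. I'll keep pushing.

Request:
jog_arm:
  targets:
    - [[-0.16,0,0.12],[0,0,0],80]
    - [[-0.32,0,0.24],[0,0,0],80]
    - [[-0.49,-0.01,0.36],[0,0,0],80]
    - [[-0.66,-0.02,0.48],[0,0,0],80]
    - [[-0.83,-0.03,0.6],[0,0,0],80]
    - [[-1,-0.03,0.71],[0,0,0],80]
    - [[-1.14,-0.04,0.8],[0,0,0],80]
    - [[-1.28,-0.04,0.9],[0,0,0],80]

```text
time: 5.8
tool_pos: [0.669, -0.135, 0.0108]
tool_rot: [0.317, 0.007, 0.948, 0.0]
contact_force: [-7.0, -0.3, -0.6]
gripper_width: 0.803
grasp_force: 3.6
```

Run:
```python
from m import *
from j import *
rows([.68,-.135,.012],37)
im,W=look('top')
z=W[...,2];U=np.mgrid[:400,:640][1];V=np.mgrid[:400,:640][0]
hsv=cv2.cvtColor(im,cv2.COLOR_RGB2HSV).astype(int)
org=(hsv[...,0]<20)&(hsv[...,1]>110)&(U>340)&(U<420)&(V>110)&(V<215)
rect(W,org&(z>.15)&(z<.17),'pack')
rect(W,(hsv[...,0]>100)&(hsv[...,0]<125)&(U>340)&(U<410)&(V<150)&(z>.093)&(z<.106),'charger')
```

```text
t 5.8 pos [ 0.669  -0.135   0.0108] F [-7.  -0.3 -0.6] w 0.8026610115127637
shift [-0.38  0.01  0.23] turn [ 0.03 -0.01 -0.02]
pack 755 c [ 0.7036 -0.132 ] size [0.118  0.0659] ang 89.49 med z 0.1586 max 0.1699
charger 737 c [ 0.7976 -0.1343] size [0.1229 0.0813] ang 89.41 med z 0.0989 max 0.1058
```

Request:
jog_arm:
  targets:
    - [[-0.08,0,0.06],[0,0,0],80]
    - [[-0.16,0,0.12],[0,0,0],80]
    - [[-0.24,0,0.18],[0,0,0],80]
    - [[-0.32,0,0.24],[0,0,0],80]
    - [[-0.4,0,0.28],[0,0,0],80]
    - [[-0.4,0,0.28],[0,0,0],80]

```text
time: 6.6
tool_pos: [0.6807, -0.1353, 0.011]
tool_rot: [0.316, 0.007, 0.949, 0.0]
contact_force: [-8.5, -0.8, -1.0]
gripper_width: 0.798
grasp_force: 4.3
```

Request:
jog_arm:
  targets:
    - [[-0.03,0,0.02],[0,0,0],80]
    - [[-0.06,0,0.05],[0,0,0],80]

```text
time: 6.85
tool_pos: [0.6812, -0.1353, 0.0106]
tool_rot: [0.315, 0.006, 0.949, 0.001]
contact_force: [-35.9, -1.5, 17.9]
gripper_width: 0.8
grasp_force: 17.9
```

The force jumped to 36 N while the tool moved only 0.5 mm, so the pack is against the stops. I'll back off and check.

Request:
jog_arm:
  targets:
    - [[0.1,0,-0.07],[0,0,0],80]
    - [[0.3,0,-0.22],[0,0,0],80]
    - [[0.8,0,-0.6],[0,0,0],80]
    - [[1.6,0,-1.2],[0,0,0],80]
    - [[1.8,0,-2.8],[0,0,0],80]
    - [[1.8,0,-5],[0,0,0],80]
    - [[1.8,0,-7.5],[0,0,0],80]
    - [[1.8,0,-7.5],[0,0,0],80]

```text
time: 7.85
tool_pos: [0.538, -0.1366, 0.1457]
tool_rot: [0.327, 0.007, 0.945, -0.005]
contact_force: [0.5, 0.2, 0.1]
gripper_width: 0.801
grasp_force: 0.0
```

Run:
```python
from m import *
from j import *
rows([.68,-.135,.012],37)
im,W=look('top')
z=W[...,2];U=np.mgrid[:400,:640][1];V=np.mgrid[:400,:640][0]
hsv=cv2.cvtColor(im,cv2.COLOR_RGB2HSV).astype(int)
org=(hsv[...,0]<20)&(hsv[...,1]>110)&(V>110)&(V<215)&(z>.15)&(z<.17)
rect(W,org&(U>340)&(U<420),'pack')
rect(W,org&(U>260)&(U<330),'docked')
bl=(hsv[...,0]>100)&(hsv[...,0]<125)&(V>90)&(V<150)&(z>.093)&(z<.106)
rect(W,bl&(U>340)&(U<410),'charger');rect(W,bl&(U>265)&(U<325),'busy')
hn=(V>110)&(V<215)&(z>.18)&(z<.205)&(hsv[...,2]<110)
rect(W,hn&(U>355)&(U<410),'handle');rect(W,hn&(U>265)&(U<325),'dhandle')
a=cv2.resize(im[90:190,255:440],None,fx=4,fy=4);im2,_=look('scene')
b=cv2.resize(im2[170:310,220:420],(740,400));
cv2.imwrite('pics/c4.png',cv2.resize(np.vstack([a,b[:, :740]]),(555,600))[:,:,::-1])
```

```text
t 7.85 pos [ 0.538  -0.1366  0.1457] F [0.5 0.2 0.1] w 0.801052446305687
shift [-1.16  0.19  7.71] turn [-0.04  0.15  0.01]
pack 766 c [ 0.7153 -0.1317] size [0.0674 0.1178] ang 0.96 med z 0.1585 max 0.1695
docked 774 c [0.682  0.1249] size [0.1187 0.0671] ang 86.17 med z 0.1583 max 0.1692
charger 602 c [ 0.7993 -0.1343] size [0.0777 0.1233] ang 0.02 med z 0.0992 max 0.1058
busy 580 c [0.7666 0.1205] size [0.1243 0.0736] ang 85.82 med z 0.099 max 0.106
handle 173 c [ 0.6123 -0.1243] size [0.2122 0.1081] ang 0.92 med z 0.1922 max 0.2049
dhandle 109 c [0.6816 0.1253] size [0.093  0.0083] ang 86.3 med z 0.1924 max 0.1974
```

View pics/c4.png

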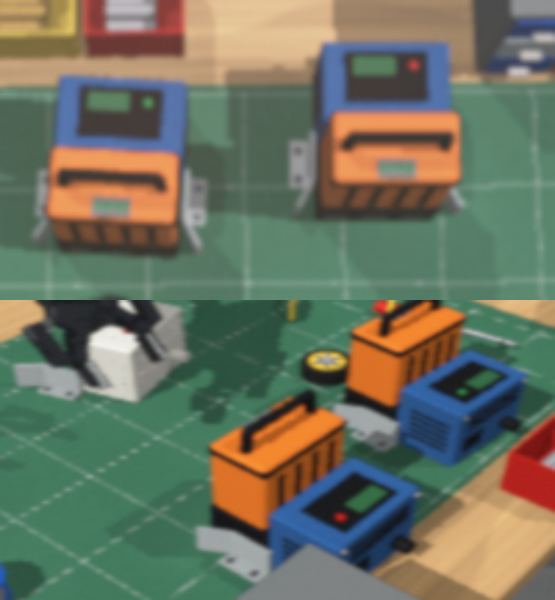

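The pack looks home, but the minAreaRect heading is noisy. I'll check the heading and depth more robustly using the already docked pack as a reference.

```bash
cat > chk.py <<'E'
from m import *
A={}
for k in range(8):
    im,W=look('top');z=W[...,2];V,U=np.mgrid[:400,:640]
    hsv=cv2.cvtColor(im,cv2.COLOR_RGB2HSV).astype(int)
    org=(hsv[...,0]<20)&(hsv[...,1]>110)&(V>110)&(V<180)&(z>.15)&(z<.17)
    bl=(V>85)&(V<150)&(z>.093)&(z<.106)
    hn=(V>110)&(V<165)&(z>.183)&(z<.2)
    for n,a,b in (('ours',350,412),('docked',265,325)):
        s=(U>a)&(U<b)
        def edge(m,far):  # per-column extreme x -> line fit: x at mid y, angle
            pts=[]
            for u in range(a,b):
                q=W[m&s&(U==u)]
                if len(q)>3: pts.append(q[np.argmax(q[:,0]) if far else np.argmin(q[:,0])])
            pts=np.array(pts);yc=pts[:,1];y0,y1=np.percentile(yc,[10,90]);g=pts[(yc>y0)&(yc<y1)]
            v=cv2.fitLine(g[:,:2].astype(np.float32),cv2.DIST_HUBER,0,.01,.01).ravel()
            return [np.degrees(np.arctan(-v[0]/v[1])),v[2]+v[0]/v[1]*(pts[:,1].mean()-v[3]),(yc.min()+yc.max())/2]
        q=W[hn&s][:,:2];w,e=np.linalg.eigh(np.cov(q.T));e=e[:,1]
        A.setdefault(n,[]).append(edge(org,True)+edge(org,False)+edge(bl,True)+[np.degrees(np.arctan(-e[0]/e[1])),*q.mean(0)])
for n in A:
    M=np.median(A[n],0);print(n,'caseBack(ang,x,y)',M[:3].round(4),'caseFront',M[3:6].round(4),'chgBack',M[6:9].round(4),'handle',M[9:].round(4))
E
python3 chk.py
```

```text
ours caseBack(ang,x,y) [-0.2851  0.7465 -0.1327] caseFront [-0.4873  0.6835 -0.1322] chgBack [-0.612   0.8365 -0.1345] handle [-0.5578  0.7156 -0.1315]
docked caseBack(ang,x,y) [-3.0905  0.7137  0.1245] caseFront [-3.4696  0.6498  0.1243] chgBack [-4.1509  0.8021  0.1215] handle [-3.54    0.6824  0.1246]
```

The pack's heading matches the bay's to within about 0.3°. Its depth is within about 1 mm of the docked pack's, so I'm handing it in.

```bash
python3 -c "
from plant import *
print(job_done())"
```

```text
the job is handed in; nothing more can be done
None
```

The job is handed in: by my last camera check the pack is in the bay, square to within about 0.3°, about 1 mm short of the docked pack's depth and 2–3 mm off the centre line. I couldn't read the spring contact itself, and the hand-in returned no verdict.

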